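# Prop open the wide dowel bin

### The job

Raise the lid of the wide bin by its handle, nearly as far as it goes so that its stay drops in, then let it down onto the stay and leave it propped up on its stay, standing open by itself, so that one hand is free to scoop dowels out. Leave the narrow bin next to it shut.

Things in the scene. Friction and masses are not known exactly. Their poses are not given: they have to be found in the camera images.
- wide_bin: The wider of two grey sheet-metal bins on the counter (fixed): 160 mm deep along its x, 240 mm wide along its y, 110 mm high, walls 4 mm, holding wooden dowels. Origin at the centre of its underside, z up; its front (handle side) faces its own -x. The lid's hinge line runs along its y at x = +80 mm, z = 110 mm.
- wide_lid (a joint): Opening angle of the wide bin's flat 4 mm steel lid (0.25 to 0.5 kg): 0 = shut, grows as the front edge is raised, end stop at 1.27 rad. The hinge is free: unsupported, the lid falls shut. To prop it: raise it to between 1.10 and 1.25 rad, which lets the stay drop in behind its step, then lower it; the stay stops it and holds it at about 0.94 rad.
- wide_lid_handle (a point): Middle of the wide lid's handle: a round bar 10 mm thick and 80 mm long between arm centres, parallel to the hinge, held 53 mm in front of the lid's front edge, in the plane of the lid, by two 10 mm arms at the bar's ends (a U lying flat). Shut, it is at 112 mm height; it is 215 mm from the hinge line (and 2 mm above it when shut). Its axes are the lid's: y along the bar, x from the bar towards the hinge, z out of the lid's upper face.
- stay (a joint): The lid's stay: a thin steel leg 86 mm long with a slippery white foot, hinged under the wide lid near the bin's right-hand wall (its -y), swinging freely; nobody need touch it. 0 = folded under the shut lid, grows as it swings down. Its foot slides back on a ledge in the bin; past a lid angle of 1.05 rad it drops 12 mm off a step, which catches it when the lid is lowered (joint then about 1.76 rad).
- narrow_lid (a joint): Opening angle of the lid of the narrow bin (same depth, height, lid and handle shape, 140 mm wide), 0 = shut. The neighbour, to be left shut; it stands to the left or to the right of the wide bin.

How it is judged (in metres and radians):
At the end, for the whole second after the job is handed in: The wide bin's lid rests on its stay, open between 0.85 and 1.03 rad (it settles at about 0.94), the stay's leg between 1.66 and 1.9 rad with its foot behind the step, at rest and released; the narrow bin's lid is shut (under 0.05 rad) (value of joint wide_lid between 0.85 and 1.03 rad and value of joint stay between 1.66 and 1.9 rad and velocity of joint wide_lid between -0.05 and 0.05 rad/s and value of joint narrow_lid below 0.05 rad); the robot touches nothing.
It fails at once if the narrow bin's lid is opened (value of joint narrow_lid above 0.15 rad).
It also fails if it takes over 40 s, if anything falls off the work surface, if the arm or the gripper's body presses on something with over 40 N, if the wrist force passes 120 N, or if a joint passes its speed limit or range.

### The arm

A 6-joint arm with a two-finger parallel gripper is mounted at the origin on the work surface. World frame = base frame: x ahead of the robot, y to its left, z up, the work surface at z = 0. Lengths are in mm, angles in rad, forces in N, time in s.
With the tool pointing down it reaches from about 225 to 725 mm from the base axis. Payload 3.1 kg.
Tool frame: the origin (TCP) lies midway between the tips of the shut fingers; the grasp point (between the pads) lies 19 mm behind it (bot.grasp_offset is the distance from the TCP to the grasp point, in mm); z points along the fingers, y is the line along which they close (so a half turn about z gives the same grasp; the last joint's range is limited). The gripper opens to 85 mm and grips with 20 to 120 N. Pads are 22 mm wide; open, the fingers measure 114 mm over their backs; the gripper's body (76 mm by 85 mm) begins 54 mm behind the grasp point. The pads swing forward as they close: fully open they stand 13 mm farther back than shut.
Start: joints at [1.156, 0.048, 0.099, 1.622, 0, 1.443], TCP at [148.522, 503.546, 231.312] pointing down, gripper open.
Joint ranges: [-2.91, 2.91], [-0.99, 1.94], [-1.21, 1.42], [-2.12, 2.29], [-1.49, 1.47], [-3.14, 3.14]. Speed limits (rad/s): [2.79, 2.79, 3.14, 3.14, 3.14, 3.14].

### API

Orientations are given as a rotation vector (axis times angle).
In Python, from plant import readout, vision, finish_job, bot gives the robot as it stands.
- The arm moves only by the tool send_rows, never from a script. Its argument "motion" is a list of rows, each an object with "offset": the shift along the tool's x, y, z in m, a list of three; "twist": the turn, a rotation vector about the tool's x, y, z in degrees, a list of three. A call has 1 to 10 rows; each row is the pose to reach, as a shift and turn from the pose commanded when the call began, along the tool's axes at that moment; what a row does not reach only later rows make up. A row lasts 1/10 s, in which the tool goes at most 50 mm and 8.59 degrees, less where a joint would pass 70% of its speed; a pose out of reach is approached as far as the arm can. A call with a gripper value outside its range is refused whole. "claw" is the opening in per cent of the stroke, from 0 (shut) to 100 (fully open), set as the call begins (left out, the last holds). The fingers move at their own pace and stop on an object; "squeeze" is the grip in N (left out, the last holds). Time passes only in rows, so rows that repeat a pose let the fingers close. It gives the time, the measured TCP pose, the force, the opening and the grip force at its end, in the units of the state.
- readout.get_state(): the state, without advancing time (a new reading comes with each control period).
- vision.snapshot(name): name is "scene" or "top"; returns (picture, depth): 480x640x3 uint8, blue, green, red; 480x640 float32, mm along the optical axis (not along the pixel's ray), 0 where there is no reading.
- vision.calibration(name): a dict with "fovy" (degrees; the focal length in pixels is half the picture's height over the tangent of half this angle, whatever the lens; pixels are square), "cx", "cy" (the principal point, pixels), "xyz" and "orientation" of the camera in the world. Camera axes: x right, y down, z forward; pixel columns grow to the right and rows downward; lengths in mm; the calibration is good to about 2 mm. A picture is of the moment at which its call begins. calibration takes no time and is no camera call.
- finish_job(): hands the job in; it is judged then, once.
The state is a dict: "clock": time; "joint_positions": joint angles; "qvel": joint speeds; "tau": joint torques, N m; "tool_pos": TCP position; "tool_rot": TCP orientation; "contact_force": force on the tool from outside, world axes, zero at the start; "wrist_torque": the same for the moment, N m; "grip_width": finger opening in mm; "finger_force": force on a finger pad.
Only numpy, scipy, OpenCV 4.12 (cv2) and the standard library are available. Lean on these libraries where they do the work, as an engineer would, in place of code of your own. Each camera call takes 0.05 s, during which the arm holds its last target. There are 200 camera calls.

## Working session

There is one attempt and no reset: what is moved stays moved. The work goes in short steps, Python scripts to look and compute and a tool call to move; the robot and the scene stay as the last step left them, time stands still between calls to the robot, and variables do not carry over. Pictures are saved under pics/ and viewed, at most 10 in all, crops included, and the job is handed in when it is done.

Besides the shell and the picture viewer there is one more tool, called after ">>>" in YAML: its name, and indented under it one key for each argument. send_rows: Moves the arm, as the interface text tells. Its arguments: {"type":"object","properties":{"motion":{"type":"array","items":{"type":"object","properties":{"offset":{"type":"array","items":{"type":"number"}},"twist":{"type":"array","items":{"type":"number"}}}}},"claw":{"type":"number"},"squeeze":{"type":"number"}},"required":["motion"]}

```bash
ls; mkdir -p pics
python3 - <<'E'
from plant import readout, vision, bot
import cv2,numpy as np
for n in("scene","top"):
    p,d=vision.snapshot(n); cv2.imwrite(f"pics/{n}0.png",p); np.save(f"{n}_d.npy",d); print(n,vision.calibration(n))
print(readout.get_state())
E
```

```text
pics
scene {'fovy': 52.161248801755235, 'cx': 318.6406194298601, 'cy': 240.6200119597184, 'xyz': array([983.21143609, 414.60440105, 776.683303  ]), 'orientation': array([-1.00093878, -2.53473362,  0.97827636])}
top {'fovy': 53.48200300887272, 'cx': 325.37603902231604, 'cy': 239.46473009015753, 'xyz': array([470.16937577, -48.25685978, 842.41308792]), 'orientation': array([-2.12870917,  2.1267085 , -0.15276908])}
{'clock': 0.1, 'joint_positions': array([ 1.15620449e+00,  4.87002904e-02,  9.77420577e-02,  1.62200686e+00,
       -1.08201018e-05,  1.44300999e+00]), 'qvel': array([0.00017687, 0.00035291, 0.00417748, 0.00051718, 0.00068273,
       0.00129384]), 'tau': array([ 2.61699912e-03, -3.39852118e+01,  3.20934963e+01,  1.57878909e-02,
       -1.10174053e-04,  3.11355954e-06]), 'tool_pos': array([148.29875717, 503.03713282, 230.21570201]), 'tool_rot': array([-0.44888872, -3.10877919,  0.00328615]), 'contact_force': array([-0.16852957,  0.30616343,  0.57197288]), 'wrist_torque': array([ 0.02563857, -0.02958748, -0.03316395]), 'finger_force': 0.0, 'grip_width': 85.41633791191073}
```

View pics/top0.png

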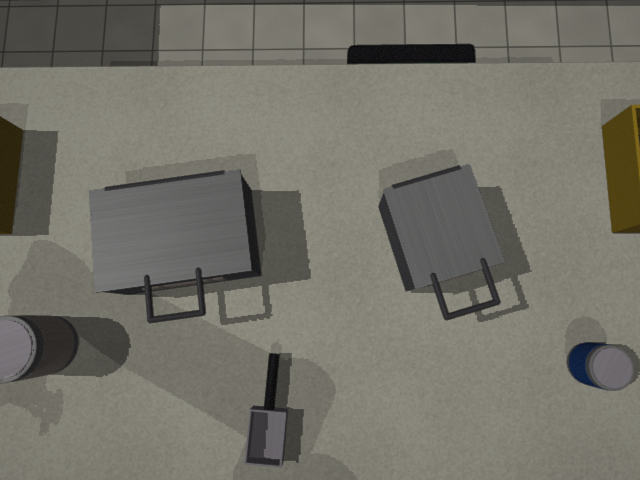

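View pics/scene0.png

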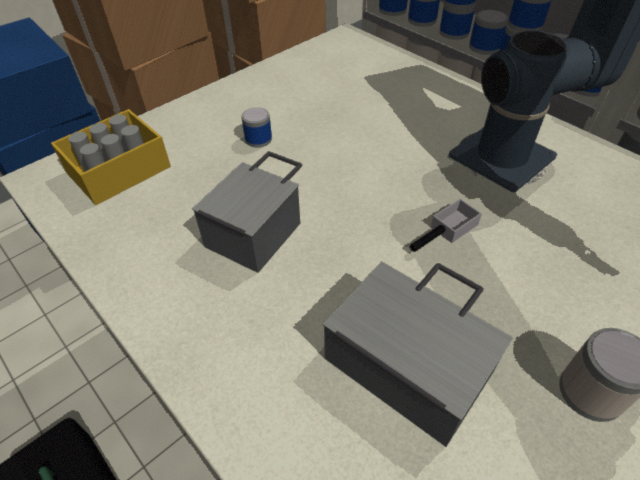

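The top view shows the wide bin on the left (lid corners about (90,190), (240,170), (260,272), (98,292)). Its handle bar runs from about (150,320) to (204,314). The narrow bin is on the right and well clear, and a can stands near (15,350).

```bash
cat > h.py <<'E'
import numpy as np,cv2
from scipy.spatial.transform import Rotation as R
from plant import vision
def cloud(n,d):
    c=vision.calibration(n); f=240/np.tan(np.radians(c['fovy']/2))
    v,u=np.mgrid[:480,:640]
    return (np.dstack([(u-c['cx'])/f*d,(v-c['cy'])/f*d,d])@R.from_rotvec(c['orientation']).as_matrix().T)+c['xyz']
def plane(n,uv,z):
    c=vision.calibration(n); f=240/np.tan(np.radians(c['fovy']/2))
    r=R.from_rotvec(c['orientation']).apply([(uv[0]-c['cx'])/f,(uv[1]-c['cy'])/f,1])
    return c['xyz']+r*(z-c['xyz'][2])/r[2]
E
python3 - <<'E'
from h import *
for n,box in(("top",(60,150,290,340)),("scene",(320,255,520,440))):
    d=np.load(n+"_d.npy"); P=cloud(n,d)
    m=((P[...,2]>100)&(P[...,2]<125)&(d>0)).astype(np.uint8)
    k=np.zeros_like(m); k[box[1]:box[3],box[0]:box[2]]=1; m*=k
    lid=cv2.morphologyEx(m,cv2.MORPH_OPEN,np.ones((15,15)))
    L=P[lid>0]; print(n,"lid z",np.median(L[:,2]))
    r=cv2.minAreaRect(L[:,:2].astype(np.float32)); print(r); print(cv2.boxPoints(r))
    hm=m*(1-cv2.dilate(lid,np.ones((5,5)))); 
    q,lab,st,_=cv2.connectedComponentsWithStats(hm); i=1+np.argmax(st[1:,4]); H=P[lab==i]
    r=cv2.minAreaRect(H[:,:2].astype(np.float32)); print("handle",len(H),np.median(H[:,2]),r);print(cv2.boxPoints(r))
for uv in((150,320),(204,314)): print(plane("top",uv,115))
for uv in((439,267),(480,290)): print(plane("scene",uv,115))
E
```

```text
top lid z 113.8897841859922
((606.7642211914062, 212.06625366210938), (168.0254669189453, 245.23854064941406), 7.583261013031006)
[[507.30457 322.5262 ]
 [539.66797  79.4325 ]
 [706.2239  101.60629]
 [673.8605  344.7    ]]
handle 778 115.89661663767788 ((493.7233581542969, 196.07943725585938), (53.422855377197266, 90.59905242919922), 8.071318626403809)
[[460.9162  237.17981]
 [473.63684 147.47821]
 [526.5305  154.97906]
 [513.8099  244.68066]]
scene lid z 114.45446496885745
((606.5614013671875, 212.46669006347656), (170.6663055419922, 244.34085083007812), 8.034021377563477)
[[504.99112  321.5118  ]
 [539.14044   79.569084]
 [708.1317   103.42157 ]
 [673.98236  345.3643  ]]
handle 590 116.34499089510894 ((502.68170166015625, 199.8746795654297), (69.9350357055664, 93.03771209716797), 8.12895679473877)
[[461.48767 240.98167]
 [474.64337 148.87877]
 [543.87573 158.76768]
 [530.72003 250.87059]]
[465.95855866 231.75006971 115.        ]
[475.14278142 149.8350816  115.        ]
[480.83447937 159.34886234 115.        ]
[470.72108692 235.94668411 115.        ]
```

Run:
```python
from plant import bot,readout
print([ (a,getattr(bot,a)) for a in dir(bot) if a[0]!='_'])
from h import *
print(R.from_rotvec(readout.get_state()['tool_rot']).as_matrix().round(3))
# obstacles above table apart from lids
P=cloud("top",np.load("top_d.npy"));
for n,(u,v) in dict(can=(12,350),can_r=(33,350),scoop=(265,430),scoophandle=(272,370)).items(): print(n,P[v,u])
```

```text
[('PlanningError', <class 'plant.PlanningError'>), ('grasp_offset', 18.700000000000003)]
[[-0.959  0.283 -0.001]
 [ 0.283  0.959 -0.002]
 [ 0.    -0.002 -1.   ]]
can [421.10806472 435.39293382 120.07828658]
can_r [421.34165774 402.48948739 121.75537176]
scoop [283.60428515  68.88599079   2.87864475]
scoophandle [384.3058245   55.62299563  30.23143765]
```

```bash
cat >> h.py <<'E'
B0=np.array([472.2,193.0,112.]); b=np.array([np.cos(np.radians(7.85)),np.sin(np.radians(7.85)),0]); Z=np.array([0,0,1.]); H=B0+215*b-2*Z
def bar(th): return H-b*(215*np.cos(th)-2*np.sin(th))+Z*(215*np.sin(th)+2*np.cos(th))
def rot(tau):
    t=np.radians(tau); z=b*np.cos(t)-Z*np.sin(t); y=b*np.sin(t)+Z*np.cos(t)
    return R.from_matrix(np.c_[np.cross(y,z),y,z])
def tcp(B,tau,back=0): # back: mm behind grasp
    return B+rot(tau).as_matrix()[:,2]*(18.7-back)
def rel(pairs,s=None):
    from plant import readout
    s=s or readout.get_state(); p0=s['tool_pos']; r0=R.from_rotvec(s['tool_rot'])
    for p,r in pairs:
        print((r0.inv().apply(np.asarray(p)-p0)/1000).round(4).tolist(), np.degrees((r0.inv()*r).as_rotvec()).round(2).tolist())
E
python3 - <<'E'
from h import *
from plant import readout
from scipy.spatial.transform import Slerp
s=readout.get_state(); r0=R.from_rotvec(s['tool_rot']); r1=rot(40); S=Slerp([0,1],R.concatenate([r0,r1]))
p1=tcp(B0,40,100); p0=s['tool_pos']; print(p1)
rel([(p0+(p1-p0)*f,S(f)) for f in (.1,.2,.3,.4,.5,.6,.7,.8,.9,1)])
E
```

```text
[410.50420535 184.49387081 164.25863267]
[-0.0342, -0.0231, 0.0066] [-4.44, -2.85, 6.13]
[-0.0683, -0.0462, 0.0133] [-8.88, -5.71, 12.27]
[-0.1025, -0.0694, 0.0199] [-13.31, -8.56, 18.4]
[-0.1367, -0.0925, 0.0265] [-17.75, -11.42, 24.54]
[-0.1708, -0.1156, 0.0332] [-22.19, -14.27, 30.67]
[-0.205, -0.1387, 0.0398] [-26.63, -17.12, 36.81]
[-0.2391, -0.1618, 0.0465] [-31.07, -19.98, 42.94]
[-0.2733, -0.185, 0.0531] [-35.5, -22.83, 49.07]
[-0.3075, -0.2081, 0.0597] [-39.94, -25.69, 55.21]
[-0.3416, -0.2312, 0.0664] [-44.38, -28.54, 61.34]
```

>>> send_rows:
  motion:
    - {"offset": [-0.017, -0.0115, 0.003], "twist": [-2.2, -1.4, 3.1]}
    - {"offset": [-0.034, -0.023, 0.0066], "twist": [-4.4, -2.85, 6.1]}
    - {"offset": [-0.051, -0.035, 0.01], "twist": [-6.7, -4.3, 9.2]}
    - {"offset": [-0.068, -0.046, 0.013], "twist": [-8.9, -5.7, 12.3]}
    - {"offset": [-0.085, -0.058, 0.0165], "twist": [-11.1, -7.1, 15.3]}
    - {"offset": [-0.1025, -0.069, 0.02], "twist": [-13.3, -8.6, 18.4]}
    - {"offset": [-0.12, -0.081, 0.023], "twist": [-15.5, -10, 21.5]}
    - {"offset": [-0.137, -0.0925, 0.0265], "twist": [-17.75, -11.4, 24.5]}
    - {"offset": [-0.154, -0.104, 0.03], "twist": [-20, -12.8, 27.6]}
    - {"offset": [-0.171, -0.1156, 0.033], "twist": [-22.2, -14.3, 30.7]}
  claw: 60

```text
clock: 1.1
tool_pos: [280.0, 343.2, 197.4]
tool_rot: [1.135, 2.561, 0.49]
contact_force: [0.0, -0.0, -0.7]
grip_width: 51.0
finger_force: 0.0
```

Run:
```python
from h import *
from plant import readout
from scipy.spatial.transform import Slerp
s=readout.get_state(); print(s['joint_positions'].round(2),s['tool_pos'],s['clock']); r0=R.from_rotvec(s['tool_rot']); r1=rot(40); S=Slerp([0,1],R.concatenate([r0,r1]))
p1=tcp(B0,40,100); p0=s['tool_pos']
rel([(p0+(p1-p0)*f,S(f)) for f in (.25,.5,.75,1)])
```

```text
[ 0.87 -0.64 -0.59  1.2  -0.18  1.66] [279.96606618 343.24167427 197.40948747] 1.1
[-0.0499, -0.0072, 0.0131] [-5.51, -3.56, 7.62]
[-0.0997, -0.0144, 0.0261] [-11.03, -7.11, 15.25]
[-0.1496, -0.0216, 0.0392] [-16.54, -10.67, 22.87]
[-0.1994, -0.0289, 0.0523] [-22.05, -14.22, 30.49]
```

>>> send_rows:
  motion:
    - {"offset": [-0.025, -0.0036, 0.0065], "twist": [-2.75, -1.8, 3.8]}
    - {"offset": [-0.05, -0.0072, 0.013], "twist": [-5.5, -3.6, 7.6]}
    - {"offset": [-0.075, -0.011, 0.0195], "twist": [-8.25, -5.3, 11.4]}
    - {"offset": [-0.1, -0.0144, 0.026], "twist": [-11, -7.1, 15.25]}
    - {"offset": [-0.125, -0.018, 0.0325], "twist": [-13.8, -8.9, 19]}
    - {"offset": [-0.15, -0.0216, 0.039], "twist": [-16.5, -10.7, 22.9]}
    - {"offset": [-0.175, -0.025, 0.0455], "twist": [-19.3, -12.4, 26.7]}
    - {"offset": [-0.1994, -0.029, 0.0523], "twist": [-22.05, -14.2, 30.5]}
    - {"offset": [-0.1994, -0.029, 0.0523], "twist": [-22.05, -14.2, 30.5]}

```text
clock: 2.0
tool_pos: [433.8, 208.3, 160.9]
tool_rot: [1.619, 1.84, 0.811]
contact_force: [-1.0, -0.1, -0.4]
grip_width: 51.5
finger_force: 0.0
```

Run:
```python
from h import *
from plant import readout,vision
s=readout.get_state(); print(s['joint_positions'].round(2),s['tool_pos'])
rel([(tcp(B0,40,100),rot(40)),(tcp(B0,40,0),rot(40))])
p,d=vision.snapshot("scene"); cv2.imwrite("pics/s1.png",p)
```

```text
[ 0.49 -0.99 -1.01  0.74 -0.28  1.81] [433.82553847 208.28224178 160.91813174]
[-0.0208, -0.015, -0.0215] [-1.68, 1.25, 0.06]
[-0.0187, -0.0121, 0.0785] [-1.68, 1.25, 0.06]
```

View pics/s1.png

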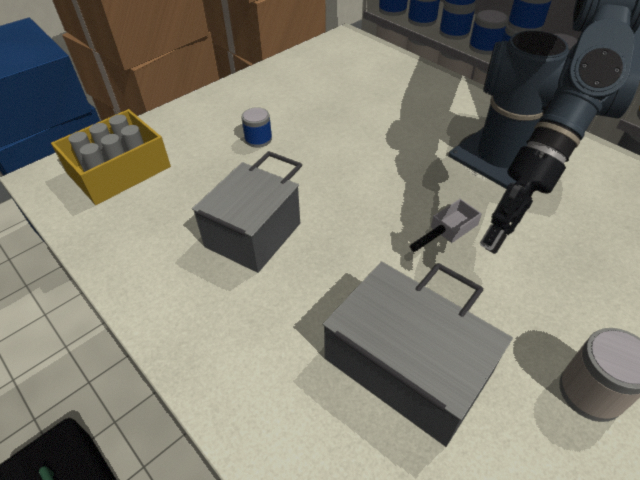

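The gripper (at about (500,225)) is in front of and above the handle, with j2 at its limit. I'll use a steeper tilt of 50° and a nearer pregrasp.

Run:
```python
from h import *
print(tcp(B0,50,60))
rel([(tcp(B0,50,60),rot(50))])
```

```text
[445.90164409 189.37419027 143.6376355 ]
[-0.0209, -0.0078, 0.0199] [8.36, 1.13, 0.02]
```

>>> send_rows:
  motion:
    - {"offset": [-0.01, -0.004, 0.003], "twist": [4, 0.6, 0]}
    - {"offset": [-0.021, -0.008, 0.01], "twist": [8.4, 1.1, 0]}
    - {"offset": [-0.021, -0.008, 0.02], "twist": [8.4, 1.1, 0]}
    - {"offset": [-0.021, -0.008, 0.02], "twist": [8.4, 1.1, 0]}
    - {"offset": [-0.021, -0.008, 0.02], "twist": [8.4, 1.1, 0]}

```text
clock: 2.55
tool_pos: [446.0, 190.9, 145.5]
tool_rot: [1.701, 1.955, 0.715]
contact_force: [-0.8, 0.1, 1.1]
grip_width: 51.4
finger_force: 0.0
```

Run:
```python
from h import *
from plant import readout,vision
s=readout.get_state(); print(s['joint_positions'].round(2),s['tool_pos'])
rel([(tcp(B0,50,60),rot(50)),(tcp(B0,50,0),rot(50))])
p,d=vision.snapshot("top"); cv2.imwrite("pics/t1.png",cv2.resize(p[150:400,60:360],None,fx=2,fy=2))
```

```text
[ 0.36 -0.85 -0.91  0.82 -0.14  1.74] [445.97652556 190.9144836  145.54632494]
[-0.0015, -0.0014, 0.0013] [0.15, -0.1, 0.06]
[-0.0016, -0.0016, 0.0613] [0.15, -0.1, 0.06]
```

View pics/t1.png

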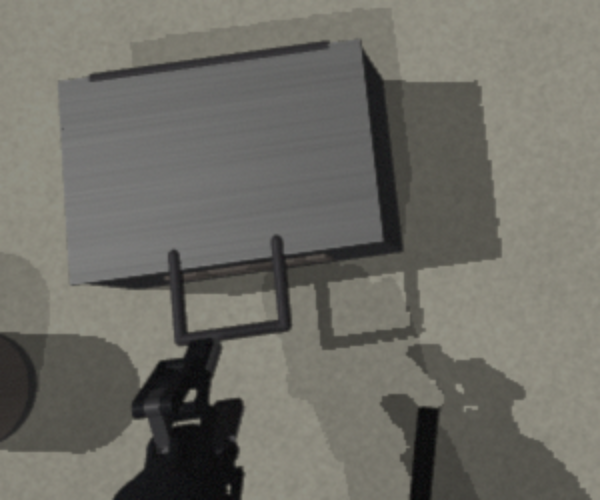

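The bar runs from (180,338) to (287,323) in the crop. The upper finger's tip is at (205,342). Allowing for its roughly 170 mm height, it lines up with the middle of the bar, so I'll go in.

>>> send_rows:
  motion:
    - {"offset": [-0.0015, -0.0015, 0.012], "twist": [0, 0, 0]}
    - {"offset": [-0.0015, -0.0015, 0.024], "twist": [0, 0, 0]}
    - {"offset": [-0.0015, -0.0015, 0.036], "twist": [0, 0, 0]}
    - {"offset": [-0.0015, -0.0015, 0.048], "twist": [0, 0, 0]}
    - {"offset": [-0.0015, -0.0015, 0.06], "twist": [0, 0, 0]}
    - {"offset": [-0.0015, -0.0015, 0.061], "twist": [0, 0, 0]}
    - {"offset": [-0.0015, -0.0015, 0.061], "twist": [0, 0, 0]}

```text
clock: 3.3
tool_pos: [484.1, 194.7, 98.5]
tool_rot: [1.7, 1.954, 0.715]
contact_force: [-0.5, 0.1, 0.8]
grip_width: 51.4
finger_force: 0.0
```

>>> send_rows:
  motion:
    - {"offset": [0, 0, 0], "twist": [0, 0, 0]}
    - {"offset": [0, 0, 0], "twist": [0, 0, 0]}
    - {"offset": [0, 0, 0], "twist": [0, 0, 0]}
    - {"offset": [0, 0, 0], "twist": [0, 0, 0]}
    - {"offset": [0, 0, 0], "twist": [0, 0, 0]}
    - {"offset": [0, 0, 0], "twist": [0, 0, 0]}
  claw: 0
  squeeze: 25

```text
clock: 3.9
tool_pos: [483.9, 194.4, 99.0]
tool_rot: [1.701, 1.954, 0.715]
contact_force: [-8.2, -1.5, 4.5]
grip_width: 9.0
finger_force: 24.5
```

Run:
```python
from h import *
from plant import readout,vision
s=readout.get_state(); print(s['joint_positions'].round(2),s['tool_pos'],s['contact_force'],s['wrist_torque'])
ths=np.arange(.0,1.19,.118)
rel([(tcp(bar(t),50+45*t/1.18),rot(50+45*t/1.18)) for t in ths])
```

```text
[ 0.33 -0.69 -0.93  0.64 -0.12  1.72] [483.93533548 194.36616333  98.98864958] [-8.23304341 -1.49681445  4.50086842] [-0.200581    1.37138988 -0.00934634]
[0.0002, -0.0007, 0.0011] [0.12, -0.1, 0.03]
[0.0003, 0.0155, -0.0172] [4.62, -0.1, 0.03]
[0.0003, 0.0337, -0.0334] [9.12, -0.1, 0.04]
[0.0003, 0.0536, -0.0472] [13.62, -0.1, 0.04]
[0.0003, 0.0751, -0.0586] [18.12, -0.09, 0.05]
[0.0003, 0.0977, -0.0674] [22.62, -0.09, 0.05]
[0.0003, 0.1211, -0.0733] [27.12, -0.09, 0.05]
[0.0003, 0.1451, -0.0764] [31.62, -0.09, 0.06]
[0.0003, 0.1692, -0.0767] [36.12, -0.09, 0.06]
[0.0003, 0.1932, -0.074] [40.62, -0.08, 0.06]
[0.0003, 0.2166, -0.0685] [45.12, -0.08, 0.07]
```

>>> send_rows:
  motion:
    - {"offset": [0, 0.0075, -0.009], "twist": [2.3, 0, 0]}
    - {"offset": [0, 0.0155, -0.0172], "twist": [4.6, 0, 0]}
    - {"offset": [0, 0.0245, -0.0255], "twist": [6.9, 0, 0]}
    - {"offset": [0, 0.0337, -0.0334], "twist": [9.1, 0, 0]}
    - {"offset": [0, 0.0435, -0.0405], "twist": [11.4, 0, 0]}
    - {"offset": [0, 0.0536, -0.0472], "twist": [13.6, 0, 0]}
    - {"offset": [0, 0.064, -0.053], "twist": [15.9, 0, 0]}
    - {"offset": [0, 0.0751, -0.0586], "twist": [18.1, 0, 0]}
    - {"offset": [0, 0.086, -0.063], "twist": [20.4, 0, 0]}
    - {"offset": [0, 0.0977, -0.0674], "twist": [22.6, 0, 0]}

```text
clock: 4.9
tool_pos: [512.8, 198.4, 212.8]
tool_rot: [1.922, 2.208, 0.335]
contact_force: [-5.5, -0.4, 1.2]
grip_width: 9.1
finger_force: 26.0
```

Run:
```python
from h import *
from plant import readout,vision
s=readout.get_state(); print(s['joint_positions'].round(2),s['tool_pos'],s['contact_force'],s['wrist_torque'],s['finger_force'],s['grip_width'])
t=.59;print(tcp(bar(t),50+45*t/1.18))
ths=np.arange(.59,1.19,.059)
rel([(tcp(bar(t),50+45*t/1.18),rot(50+45*t/1.18)) for t in ths])
```

```text
[ 0.27 -0.21 -0.22  1.27 -0.04  1.7 ] [512.82106479 198.44785624 212.83780868] [-5.49628454 -0.4285511   1.21971139] [-0.13064871  1.56823496  0.04566495] 25.951224267482758 9.139641753799863
[514.87993863 198.88437305 213.44499431]
[0.0001, 0.0022, 0.0] [-0.34, -0.11, 0.07]
[0.0002, 0.0116, -0.0076] [1.91, -0.11, 0.07]
[0.0002, 0.0215, -0.0146] [4.16, -0.11, 0.08]
[0.0002, 0.0317, -0.021] [6.41, -0.11, 0.08]
[0.0002, 0.0423, -0.0268] [8.66, -0.11, 0.08]
[0.0001, 0.0532, -0.0319] [10.91, -0.11, 0.08]
[0.0001, 0.0644, -0.0364] [13.16, -0.11, 0.08]
[0.0001, 0.0759, -0.0402] [15.41, -0.1, 0.09]
[0.0001, 0.0875, -0.0433] [17.66, -0.1, 0.09]
[0.0001, 0.0993, -0.0457] [19.91, -0.1, 0.09]
[0.0001, 0.1113, -0.0474] [22.16, -0.1, 0.09]
```

>>> send_rows:
  motion:
    - {"offset": [0, 0.0116, -0.0076], "twist": [2, 0, 0]}
    - {"offset": [0, 0.0215, -0.0146], "twist": [4.2, 0, 0]}
    - {"offset": [0, 0.0317, -0.021], "twist": [6.4, 0, 0]}
    - {"offset": [0, 0.0423, -0.0268], "twist": [8.7, 0, 0]}
    - {"offset": [0, 0.0532, -0.0319], "twist": [10.9, 0, 0]}
    - {"offset": [0, 0.0644, -0.0364], "twist": [13.2, 0, 0]}
    - {"offset": [0, 0.0759, -0.0402], "twist": [15.4, 0, 0]}
    - {"offset": [0, 0.0875, -0.0433], "twist": [17.7, 0, 0]}
    - {"offset": [0, 0.0993, -0.0457], "twist": [19.9, 0, 0]}
    - {"offset": [0, 0.111, -0.0474], "twist": [22.2, 0, 0]}

```text
clock: 5.9
tool_pos: [605.5, 211.5, 294.6]
tool_rot: [-2.026, -2.327, 0.091]
contact_force: [-2.6, 0.8, 5.4]
grip_width: 8.9
finger_force: 25.6
```

>>> send_rows:
  motion:
    - {"offset": [0, 0, 0], "twist": [0, 0, 0]}
    - {"offset": [0, 0, 0], "twist": [0, 0, 0]}
    - {"offset": [0, 0, 0], "twist": [0, 0, 0]}

```text
clock: 6.2
tool_pos: [606.5, 211.6, 293.5]
tool_rot: [-2.027, -2.329, 0.089]
contact_force: [-1.9, 0.6, 3.7]
grip_width: 8.7
finger_force: 26.2
```

Run:
```python
from h import *
from plant import readout,vision
s=readout.get_state(); print(s['joint_positions'].round(2),s['tool_pos'],s['contact_force'],s['wrist_torque'],s['finger_force'],s['grip_width'])
g=s['tool_pos']-18.7*R.from_rotvec(s['tool_rot']).as_matrix()[:,2]-H
print("angle from grasp",np.arctan2(g[2],-g@b),"radius",np.hypot(g[2],g@b))
for n in("scene","top"):
    p,d=vision.snapshot(n); cv2.imwrite(f"pics/{n}2.png",p); P=cloud(n,d).reshape(-1,3)-H
    x=P@b; y=P@np.cross(Z,b); m=(d.ravel()>0)&(abs(y-19)<115)&(np.abs(np.hypot(x,P[:,2])-85)<65)&(P[:,2]>30)&(x<5)
    a=np.arctan2(P[m,2],-x[m]); print(n,m.sum(),np.percentile(a,[10,25,50,75,90]).round(3))
ths=np.arange(1.18,.88,-.03)
rel([(tcp(bar(t),50+45*t/1.18),rot(50+45*t/1.18)) for t in ths])
```

```text
[0.23 0.52 0.8  1.93 0.01 1.66] [606.50284806 211.57185326 293.48485473] [-1.93220219  0.64607661  3.65892658] [ 0.30446964  0.24855942 -0.06346708] 26.235875487327576 8.658077126114744
angle from grasp 1.2026674490025495 radius 216.6425982319004
scene 11447 [1.215 1.222 1.233 1.254 1.285]
top 427 [1.217 1.221 1.233 1.255 1.283]
[-0.0, -0.0016, 0.0025] [0.5, -0.12, 0.07]
[-0.0, -0.007, 0.0055] [-0.64, -0.12, 0.07]
[-0.0, -0.0122, 0.0086] [-1.79, -0.12, 0.07]
[-0.0, -0.0174, 0.0119] [-2.93, -0.12, 0.07]
[-0.0, -0.0225, 0.0153] [-4.07, -0.12, 0.07]
[-0.0, -0.0274, 0.0189] [-5.22, -0.12, 0.07]
[-0.0, -0.0323, 0.0226] [-6.36, -0.12, 0.06]
[-0.0, -0.0371, 0.0265] [-7.51, -0.12, 0.06]
[-0.0, -0.0417, 0.0305] [-8.65, -0.12, 0.06]
[-0.0, -0.0462, 0.0347] [-9.8, -0.12, 0.06]
```

View pics/scene2.png

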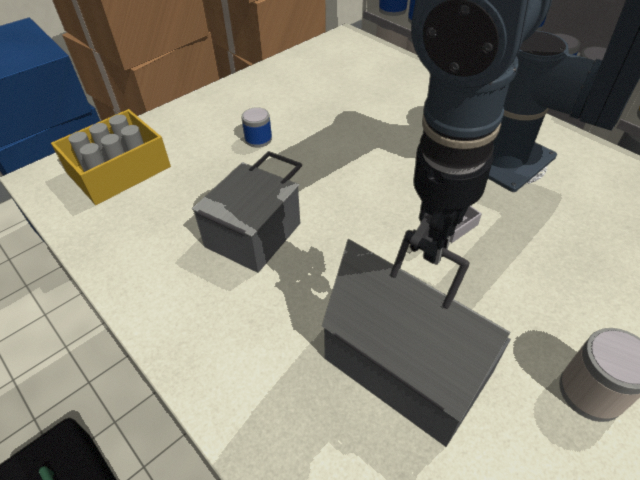

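The lid stands at about 1.20 rad, held by the bar, and the narrow bin is undisturbed. Next I'll lower it onto the stay.

>>> send_rows:
  motion:
    - {"offset": [0, -0.0035, 0.003], "twist": [0, 0, 0]}
    - {"offset": [0, -0.007, 0.0055], "twist": [-0.6, 0, 0]}
    - {"offset": [0, -0.0122, 0.0086], "twist": [-1.8, 0, 0]}
    - {"offset": [0, -0.0174, 0.0119], "twist": [-2.9, 0, 0]}
    - {"offset": [0, -0.0225, 0.0153], "twist": [-4.1, 0, 0]}
    - {"offset": [0, -0.0274, 0.0189], "twist": [-5.2, 0, 0]}
    - {"offset": [0, -0.0323, 0.0226], "twist": [-6.4, 0, 0]}
    - {"offset": [0, -0.0345, 0.0245], "twist": [-7, 0, 0]}
    - {"offset": [0, -0.0371, 0.0265], "twist": [-7.5, 0, 0]}
    - {"offset": [0, -0.0371, 0.0265], "twist": [-7.5, 0, 0]}

```text
clock: 7.3
tool_pos: [566.0, 205.8, 270.2]
tool_rot: [2.041, 2.345, 0.062]
contact_force: [-5.3, 1.6, 7.8]
grip_width: 9.2
finger_force: 26.8
```

```bash
cat > m.py <<'E'
from h import *
from plant import readout,vision
s=readout.get_state(); print(s['tool_pos'],s['contact_force'],s['wrist_torque'],s['finger_force'],s['grip_width'])
g=s['tool_pos']-18.7*R.from_rotvec(s['tool_rot']).as_matrix()[:,2]-H
print("angle from grasp",np.arctan2(g[2],-g@b),"radius",np.hypot(g[2],g@b))
p,d=vision.snapshot("scene"); P=cloud("scene",d).reshape(-1,3)-H
cv2.imwrite("pics/last.png",p)
x=P@b; y=P@np.cross(Z,b); m=(d.ravel()>0)&(abs(y-19)<115)&(np.abs(np.hypot(x,P[:,2])-85)<65)&(P[:,2]>30)&(x<5)
a=np.arctan2(P[m,2],-x[m]); print(m.sum(),np.percentile(a,[10,25,50,75,90]).round(3))
E
python3 m.py; python3 -c "
from h import *
rel([(tcp(bar(t),50+45*t/1.18),rot(50+45*t/1.18)) for t in (.97,.95,.93,.91,.89)])"
```

```text
[565.95524905 205.83072033 270.16720738] [-5.32468727  1.61606756  7.80919858] [0.34166314 0.9777633  0.02131701] 26.75481677055359 9.170402645861506
angle from grasp 0.9747108433324944 radius 216.1137339886729
12279 [0.986 0.993 1.005 1.026 1.055]
[0.0001, 0.0013, 0.0005] [-0.09, -0.11, 0.07]
[0.0001, -0.0021, 0.0028] [-0.85, -0.12, 0.07]
[0.0001, -0.0055, 0.0051] [-1.61, -0.12, 0.07]
[0.0001, -0.0088, 0.0075] [-2.37, -0.12, 0.07]
[0.0001, -0.0121, 0.0099] [-3.14, -0.12, 0.07]
```

>>> send_rows:
  motion:
    - {"offset": [0, -0.001, 0.0015], "twist": [-0.4, 0, 0]}
    - {"offset": [0, -0.002, 0.0028], "twist": [-0.8, 0, 0]}
    - {"offset": [0, -0.003, 0.0035], "twist": [-1.1, 0, 0]}
    - {"offset": [0, -0.004, 0.004], "twist": [-1.3, 0, 0]}
    - {"offset": [0, -0.005, 0.0047], "twist": [-1.5, 0, 0]}
    - {"offset": [0, -0.005, 0.0047], "twist": [-1.5, 0, 0]}
    - {"offset": [0, -0.005, 0.0047], "twist": [-1.5, 0, 0]}

```text
clock: 8.05
tool_pos: [562.1, 205.3, 266.9]
tool_rot: [2.028, 2.33, 0.095]
contact_force: [-7.1, 1.3, 11.3]
grip_width: 9.1
finger_force: 27.2
```

```bash
python3 m.py
```

```text
[562.08216648 205.3289433  266.93980233] [-7.14021173  1.27315596 11.26502623] [0.25276539 1.19473067 0.03689298] 27.167268991470337 9.087220907455817
angle from grasp 0.949233551495221 radius 215.97434146973
12294 [0.961 0.968 0.98  1.002 1.029]
```

>>> send_rows:
  motion:
    - {"offset": [0, -0.001, 0.001], "twist": [-0.3, 0, 0]}
    - {"offset": [0, -0.002, 0.002], "twist": [-0.6, 0, 0]}
    - {"offset": [0, -0.003, 0.002], "twist": [-0.8, 0, 0]}
    - {"offset": [0, -0.003, 0.002], "twist": [-0.8, 0, 0]}
    - {"offset": [0, -0.003, 0.002], "twist": [-0.8, 0, 0]}

```text
clock: 8.6
tool_pos: [561.3, 205.2, 266.2]
tool_rot: [2.02, 2.32, 0.117]
contact_force: [-3.6, 1.6, 12.7]
grip_width: 9.0
finger_force: 27.3
```

```bash
python3 m.py
```

```text
[561.29213068 205.186901   266.17752877] [-3.57095023  1.63737409 12.66952083] [0.35950247 0.47146618 0.08833745] 27.297044098377228 9.027590966600068
angle from grasp 0.9427085719737576 radius 216.0109045558355
12313 [0.955 0.962 0.974 0.995 1.022]
```

>>> send_rows:
  motion:
    - {"offset": [0, 0, 0], "twist": [0, 0, 0]}
    - {"offset": [0, 0, 0], "twist": [0, 0, 0]}
    - {"offset": [0, 0, 0], "twist": [0, 0, 0]}
    - {"offset": [0, 0, 0], "twist": [0, 0, 0]}
    - {"offset": [0, 0, 0], "twist": [0, 0, 0]}
    - {"offset": [0, 0, 0], "twist": [0, 0, 0]}
  claw: 45

```text
clock: 9.25
tool_pos: [560.0, 204.4, 261.4]
tool_rot: [2.024, 2.323, 0.106]
contact_force: [-0.6, 0.0, -0.0]
grip_width: 38.4
finger_force: 0.0
```

```bash
python3 m.py
```

```text
[559.95953832 204.35980783 261.38576559] [-0.56787069  0.03268949 -0.03275302] [-0.01364583  0.1035175   0.03668102] 0.0 38.44392035438276
angle from grasp 0.9246807113098222 radius 212.92964585245298
12296 [0.963 0.971 0.983 1.004 1.031]
```

View pics/last.png

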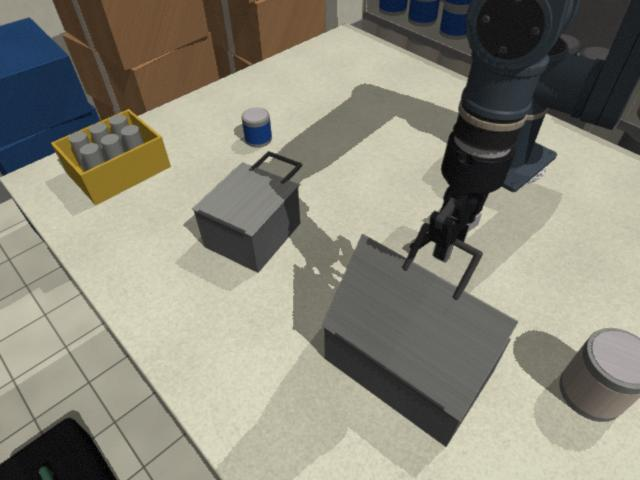

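The fingers are open, contact force is zero, and the lid stands by itself at about 0.95 rad. I'll retreat straight back out of the handle.

>>> send_rows:
  motion:
    - {"offset": [0, 0, -0.01], "twist": [0, 0, 0]}
    - {"offset": [0, 0, -0.02], "twist": [0, 0, 0]}
    - {"offset": [0, 0, -0.035], "twist": [0, 0, 0]}
    - {"offset": [0, 0, -0.05], "twist": [0, 0, 0]}
    - {"offset": [0, 0, -0.065], "twist": [0, 0, 0]}
    - {"offset": [0, 0, -0.08], "twist": [0, 0, 0]}
    - {"offset": [0, 0, -0.095], "twist": [0, 0, 0]}
    - {"offset": [0, -0.02, -0.1], "twist": [0, 0, 0]}
    - {"offset": [0, -0.05, -0.1], "twist": [0, 0, 0]}
    - {"offset": [0, -0.08, -0.1], "twist": [0, 0, 0]}

```text
clock: 10.3
tool_pos: [471.7, 192.2, 355.8]
tool_rot: [2.022, 2.322, 0.11]
contact_force: [-0.3, -0.4, 1.4]
grip_width: 38.7
finger_force: 0.0
```

>>> send_rows:
  motion:
    - {"offset": [0, 0, 0], "twist": [0, 0, 0]}
    - {"offset": [0, 0, 0], "twist": [0, 0, 0]}
    - {"offset": [0, 0, 0], "twist": [0, 0, 0]}
    - {"offset": [0, 0, 0], "twist": [0, 0, 0]}
    - {"offset": [0, 0, 0], "twist": [0, 0, 0]}

```text
clock: 10.8
tool_pos: [472.8, 192.3, 354.1]
tool_rot: [2.024, 2.323, 0.107]
contact_force: [0.2, 0.2, -0.5]
grip_width: 38.2
finger_force: 0.0
```

```bash
python3 m.py
```

```text
[472.8461284  192.2854495  354.11531423] [ 0.18040393  0.19992418 -0.54117793] [-0.04400443  0.10259681  0.04420784] 0.0 38.212664435718764
angle from grasp 0.8823451416609057 radius 340.23154859487363
12326 [0.963 0.971 0.983 1.003 1.032]
```

View pics/last.png

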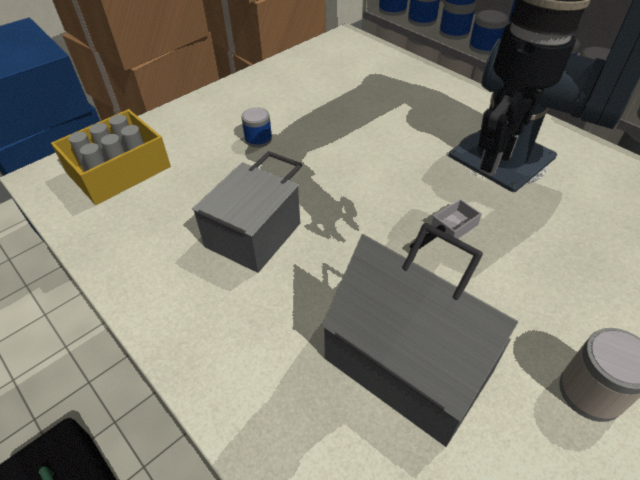

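The arm is clear of everything, the wide lid stands propped (handle at (445,240)), and the narrow bin's lid is shut.

```bash
python3 -c "
from plant import finish_job; print(finish_job())"
```

```text
the job is handed in; nothing more can be done
None
```

The job is handed in at about 11 s: the wide lid stood open on its own at about 0.95 rad (camera measurement; the stay can't be seen, the verdict wasn't shown), the narrow bin is still shut, and the arm is clear.

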